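# Set up a temperature probe over the stirred beaker

## Task

Hang the blue carrier over the rail near the rail's right-hand end (as seen from the robot), with its eyelet on the robot's side, then slide it along, without lifting it off, until it is centred on the red band, and let go of it. Then take the yellow-headed probe out of the rack and lower it through the eyelet until its head rests on the carrier and its tip is in the beaker. Leave the beaker, the spare blue-headed probe, the bottles and the jar where they are.

Things in the scene. Friction and masses are not known exactly. Their poses are not given: they have to be found in the camera images.
- rail_top (a point): Middle of the top face of a fixed aluminium rail: a level square-edged bar 420 mm long (y), 20 mm wide (x), 36 mm tall, its top 170 mm above the bench, on two posts no wider than the bar, 195 mm either side of the middle. x points away from the robot, y along the rail to the robot's left, z up. The rail may be turned a few degrees.
- mark_top (a point): Centre, on the rail's top face, of a red band 12 mm wide painted round the rail, in its left half or at its middle. Axes as the rail's. Its lower edge still shows when the carrier hangs over it.
- carrier_grip (a point): Centre of the orange grip fin on top of the loose blue carrier (220 g): 12 mm wide (y), 22 mm deep (x), 44 mm tall, pinched on its y faces. Seat (underside of the web that rests on the rail) 30 mm below this point, web's top 22 mm below. The carrier starts on the bench within half a radian of straight, eyelet (-x side) to the robot; hung, its axes agree with the rail's and it slides freely along y.
- carrier_eye (a point): Centre of the mouth (upper face) of the carrier's eyelet: a vertical through-hole of 13 mm diameter with a small chamfer in a plate 8 mm thick, at -45 mm in x and 22 mm below carrier_grip, so 8 mm above the seat. Axes as the carrier's.
- probe_head (a point): Centre of the yellow head of the probe to be used (about 30 g): an upright cylinder 24 mm in diameter, 46 mm tall. Below it a steel stem of 7 mm diameter runs 100 mm down to a tapered tip. It starts upright in one of the rack's two holes, its head resting on the rack's top plate.
- probe_tip (a point): Lower end of that probe's stem, 123 mm below probe_head along its own z axis.
- rack: Fixed white rack, 140 mm (x) by 50 mm (y), 108 mm tall, origin under its centre; two holes 36 mm either side of its centre along its x axis hold the two probes, either way round.
- spare_head (a point): Centre of the blue head of the spare probe, the same in shape, in the other hole: to be left alone.
- beaker_mid (a point): Centre (half-way up) of a loose clear glass beaker 72 mm in diameter at the rim, narrower below, and 90 mm tall, standing on a yellow stirrer with its rim 120 mm above the bench, under the place of the eyelet when the carrier is at the band. Leave it in place.
- amber_mid (a point): Middle of a loose amber bottle, 52 mm in diameter, 90 mm tall: leave alone.
- reagent_mid (a point): Middle of a loose clear bottle with a blue cap, 60 mm in diameter, 120 mm tall: leave alone.
- jar_mid (a point): Middle of a small loose jar with a white cap, 44 mm in diameter, 50 mm tall: leave alone.
- carrier: The blue carrier, an inverted U 36 mm wide in y; origin midway between the lower ends of its legs, 60 mm below carrier_grip, same axes. The legs reach 30 mm below the seat, with a 25 mm gap (x) between them that flares out in the lowest 9 mm. It stands on its legs at the start. A steel counterweight on its +x side keeps it level.
- probe: The whole yellow probe, with its origin at the tip of its stem, z up along the stem to the head.
There are look-alikes about, which are no part of the job. Leave any orange or white look-alike of the probe alone.

How it is judged (in metres and radians):
On the way, in this order (a step that is already met when the one before it is completed fails the run):
1. the carrier hangs seated over the rail, eyelet towards the robot, its centre more than 60 mm right of the rail's middle (z of carrier_grip in the frame of rail_top between 0.024 and 0.037 m and x of carrier_grip in the frame of rail_top between -0.007 and 0.007 m and angle between carrier_grip's own z axis and vertical below 0.14 rad and x of carrier_eye in the frame of rail_top below -0.033 m and y of carrier_grip in the frame of rail_top below -0.06 m), for 0.2 s.
2. still seated on the rail, it has been slid to between 20 and 55 mm short of the red band (z of carrier_grip in the frame of rail_top between 0.024 and 0.037 m and x of carrier_grip in the frame of rail_top between -0.007 and 0.007 m and angle between carrier_grip's own z axis and vertical below 0.14 rad and x of carrier_eye in the frame of rail_top below -0.033 m and y of carrier_grip in the frame of mark_top between -0.055 and -0.02 m), for 0.08 s.
3. still seated, it is centred on the red band to 10 mm and let go (z of carrier_grip in the frame of rail_top between 0.024 and 0.037 m and x of carrier_grip in the frame of rail_top between -0.007 and 0.007 m and angle between carrier_grip's own z axis and vertical below 0.14 rad and x of carrier_eye in the frame of rail_top below -0.033 m and y of carrier_grip in the frame of mark_top between -0.01 and 0.01 m and contact force between the fingers and carrier below 0.05 N), for 0.2 s.
4. the yellow probe's head rests on the carrier, its stem through the eyelet and its tip in the beaker (z of carrier_grip in the frame of rail_top between 0.024 and 0.037 m and x of carrier_grip in the frame of rail_top between -0.007 and 0.007 m and angle between carrier_grip's own z axis and vertical below 0.14 rad and x of carrier_eye in the frame of rail_top below -0.033 m and y of carrier_grip in the frame of mark_top between -0.01 and 0.01 m and z of probe_head in the frame of carrier_eye between 0.017 and 0.029 m and horizontal distance between probe_tip and carrier_eye below 0.016 m and angle between probe_head's own z axis and vertical below 0.2 rad and horizontal distance between probe_tip and beaker_mid below 0.031 m), for 0.2 s.
At the end, for the whole second after the job is handed in: Carrier seated on the rail (within 5 mm, tilt under 0.14 rad), eyelet to the robot, centred on the red band within 10 mm; yellow probe through the eyelet, head resting on the plate (within 6 mm), tip in the beaker; both at rest; beaker moved less than 20 mm (all of step 4 and linear speed of each of carrier, probe below 0.02 m/s and distance of beaker_mid from where it was at the start of the episode below 0.02 m); the robot touches nothing.
It fails at once if the beaker is shifted more than 20 mm or tipped (distance of beaker_mid from where it was at the start of the episode above 0.02 m or angle between beaker_mid's own z axis and vertical above 0.25 rad).
It fails at once if the spare probe, a bottle or the jar is shifted more than 20 mm (distance of any of spare_head, amber_mid, reagent_mid, jar_mid from where it was at the start of the episode above 0.02 m).
It also fails if it takes over 62 s, if anything falls off the work surface, if the arm or the gripper's body presses on something with over 40 N, if the wrist force passes 120 N, or if a joint passes its speed limit or range.

## Robot

A 6-joint arm with a two-finger parallel gripper is mounted at the origin on the work surface. World frame = base frame: x ahead of the robot, y to its left, z up, the work surface at z = 0. Lengths are in mm, angles in rad, forces in N, time in s.
With the tool pointing down it reaches from about 300 to 775 mm from the base axis. Payload 14.6 kg.
Tool frame: the origin (TCP) lies at the very end of the fingers, on their centre line; the grasp point (between the pads) lies 19 mm behind it (manip.grip_point_offset is the distance from the TCP to the grasp point, in mm); z points along the fingers, y is the line along which they close (so a half turn about z gives the same grasp; the last joint's range is limited). The gripper opens to 94 mm and grips with 3 to 60 N. Pads are 16 mm wide; open, the fingers measure 119 mm over their backs; the gripper's body (75 mm by 177 mm) begins 78 mm behind the grasp point.
Start: joints at [1.278, 0.3, 1.521, -0, 1.321, -0.067], TCP at [123.135, 536.029, 205.446] pointing down, gripper open.
Joint ranges: [-3.03, 3.03], [-0.79, 2.21], [0.23, 2.52], [-1.04, 4.18], [0, 3.07], [-2.55, 2.55]. Speed limits (rad/s): [2.22, 2.22, 2.57, 3.14, 3.14, 3.14].

## Interface

Orientations are given as [roll, pitch, yaw] about the fixed x, y, z axes, in that order (R = Rz(yaw) Ry(pitch) Rx(roll)).
In Python, from cell import telemetry, eyes, manip gives the robot as it stands.
- The arm moves only by the tool play_rows, never from a script. Its arguments are lists of equal length, an entry for each row: "translation": the shift along the world's x, y, z in m, a list of three; "yaw": the turn about the world's z in rad. A call has 1 to 12 rows; each row is the pose to reach, as a shift and turn from the pose commanded when the call began; what a row does not reach only later rows make up. A row lasts 1/8 s, in which the tool goes at most 62.5 mm and 10.7 degrees, less where a joint would pass 70% of its speed; a pose out of reach is approached as far as the arm can. A call with a gripper value outside its range is refused whole. "hand" is the opening, from 0 (shut) to 1 (fully open), set as the call begins (left out, the last holds). The fingers move at their own pace and stop on an object; "force" is the grip in N (left out, the last holds). Time passes only in rows, so rows that repeat a pose let the fingers close. It gives the time, the measured TCP pose, the force, the opening and the grip force at its end, in the units of the state.
- telemetry.read_state(): the state, without advancing time (a new reading comes with each control period).
- eyes.camera(name): name is "side" or "top" or "wrist"; returns a dict with "pixels" (384x512x3 uint8, red, green, blue), "fx", "fy", "cx", "cy" (pixels), "cam_to_world" (4x4, takes a point from camera to world coordinates); the wrist camera has in their place "T_tool_cam" (4x4, takes a point from camera to tool coordinates, whose origin is the TCP and whose axes are the flange's). Camera axes: x right, y up, looking along -z (the intrinsics and any distortion apply to the point x, -y, -z); pixel columns grow to the right and rows downward; lengths in mm; the calibration is good to about 2 mm. A picture is of the moment at which its call begins: read the wrist's pose just before it. There is no depth.
- manip.sign_off(): hands the job in; it is judged then, once.
The state is a dict: "clock": time; "joints": joint angles; "qd": joint speeds; "effort": joint torques, N m; "eef_pos": TCP position; "eef_rot": TCP orientation; "wrist_force": force on the tool from outside, world axes, zero at the start; "moment": the same for the moment, N m; "finger_gap": finger opening in mm; "finger_force": force on a finger pad.
Only numpy, scipy, OpenCV 4.12 (cv2) and the standard library are available. Lean on these libraries where they do the work, as an engineer would, in place of code of your own. Each camera call takes 0.05 s, during which the arm holds its last target. There are 200 camera calls.

## Working session

There is one attempt and no reset: what is moved stays moved. The work goes in short steps, Python scripts to look and compute and a tool call to move; the robot and the scene stay as the last step left them, time stands still between calls to the robot, and variables do not carry over. Pictures are saved under pics/ and viewed, at most 10 in all, crops included, and the job is handed in when it is done.

Besides the shell and the picture viewer there is one more tool, called after "Emit:" by a JSON object that holds its "method" and its "body". play_rows: Moves the arm, as the interface text tells. Its arguments: {"type":"object","properties":{"translation":{"type":"array","items":{"type":"array","items":{"type":"number"}}},"yaw":{"type":"array","items":{"type":"number"}},"hand":{"type":"number"},"force":{"type":"number"}},"required":["translation","yaw"]}

```bash
mkdir -p pics
cat > h.py <<'E'
import numpy as np, cv2
from cell import telemetry, eyes, manip
def cam(n):
    s=telemetry.read_state(); c=eyes.camera(n)
    if n=='wrist':
        from scipy.spatial.transform import Rotation as R
        T=np.eye(4); T[:3,:3]=R.from_euler('xyz',s['eef_rot']).as_matrix(); T[:3,3]=s['eef_pos']
        c['cam_to_world']=T@np.array(c['T_tool_cam'])
    c['cam_to_world']=np.array(c['cam_to_world'])
    return c
def ray(c,u,v):
    k=np.array([[c['fx'],0,c['cx']],[0,c['fy'],c['cy']],[0,0,1.]])
    d=c.get('dist',c.get('distortion'))
    p=cv2.undistortPoints(np.array([[[u,v]]],float),k,np.array(d,float) if d is not None else None)[0,0]
    M=c['cam_to_world']; return M[:3,3],M[:3,:3]@np.array([p[0],-p[1],-1])
def onz(c,u,v,z):
    o,d=ray(c,u,v); return o+d*(z-o[2])/d[2]
def tri(c1,p1,c2,p2):
    a,d=ray(c1,*p1); b,e=ray(c2,*p2)
    s=np.linalg.lstsq(np.c_[d,-e],b-a,rcond=None)[0]
    return (a+d*s[0]+b+e*s[1])/2, np.linalg.norm(a+d*s[0]-b-e*s[1])
def blobs(c,lo,hi,amin=30):
    h=cv2.cvtColor(c['pixels'],cv2.COLOR_RGB2HSV)
    m=cv2.inRange(h,np.array(lo),np.array(hi))
    n,l,st,ce=cv2.connectedComponentsWithStats(m)
    return [(st[i].tolist(),ce[i].round(1).tolist()) for i in range(1,n) if st[i][4]>=amin],l
E
python3 - <<'E'
from h import *
import pickle
s=telemetry.read_state(); print(s)
cs={n:cam(n) for n in('top','side')}
pickle.dump(cs,open('c0.pkl','wb'))
for n,c in cs.items():
    print(n,[k for k in c],c['fx'],c['cam_to_world'].round(2).tolist(),{k:v for k,v in c.items() if k not in('pixels','cam_to_world')})
    cv2.imwrite(f'pics/{n}0.png',cv2.resize(c['pixels'][:,:,::-1],(800,600),interpolation=cv2.INTER_CUBIC))
E
```

```text
{'clock': 0.0, 'joints': array([ 1.27841154e+00,  3.00477781e-01,  1.52158598e+00,  2.50641638e-06,
        1.32067021e+00, -6.66029025e-02]), 'qd': array([ 1.92327526e-03,  7.74940619e-04, -3.13939437e-04,  2.07721810e-04,
        7.01652625e-05, -7.83097585e-04]), 'effort': array([ 9.79449615e-04, -5.31799829e+01, -3.52746570e+01,  7.09049148e-02,
        2.43029022e-02, -6.33859395e-05]), 'eef_pos': array([123.05711393, 535.79290045, 204.88058474]), 'eef_rot': array([-3.14045402e+00, -7.83815675e-05,  2.91581011e+00]), 'wrist_force': array([-0.31833576, -0.48568196, -0.72699194]), 'moment': array([-0.03688134,  0.03798651, -0.0281836 ]), 'finger_force': 0.0, 'finger_gap': 93.79429187140089}
top ['pixels', 'fx', 'fy', 'cx', 'cy', 'cam_to_world'] 384.10341777425384 [[0.01, 0.98, -0.19, 306.02], [-1.0, 0.01, 0.0, -36.52], [0.01, 0.19, 0.98, 1022.78], [0.0, 0.0, 0.0, 1.0]] {'fx': 384.10341777425384, 'fy': 384.10341777425384, 'cx': 252.49272957471047, 'cy': 190.40888511314927}
side ['pixels', 'fx', 'fy', 'cx', 'cy', 'cam_to_world'] 413.6400295484362 [[-0.99, 0.09, -0.14, 329.97], [-0.16, -0.61, 0.77, 679.82], [-0.01, 0.78, 0.62, 691.66], [0.0, 0.0, 0.0, 1.0]] {'fx': 413.6400295484362, 'fy': 413.6400295484362, 'cx': 250.94201197878627, 'cy': 192.23827273921728}
```

View pics/top0.png

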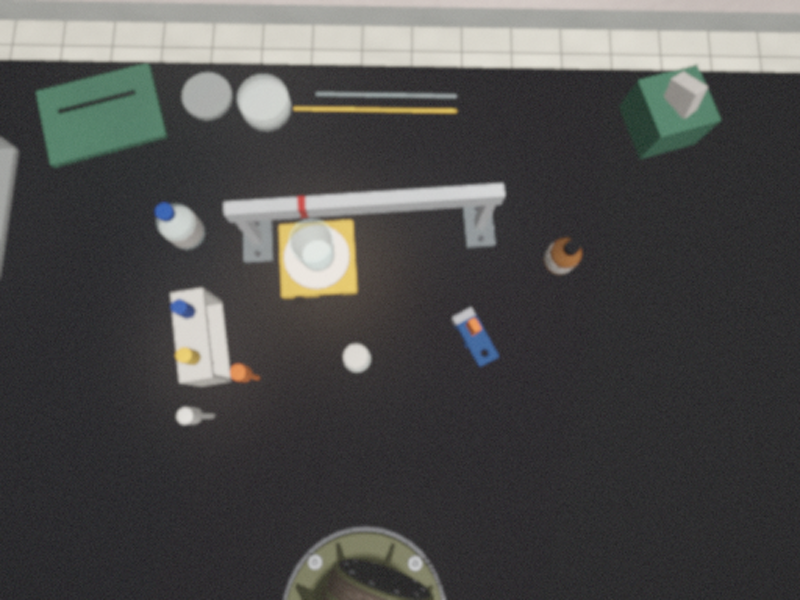

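View pics/side0.png

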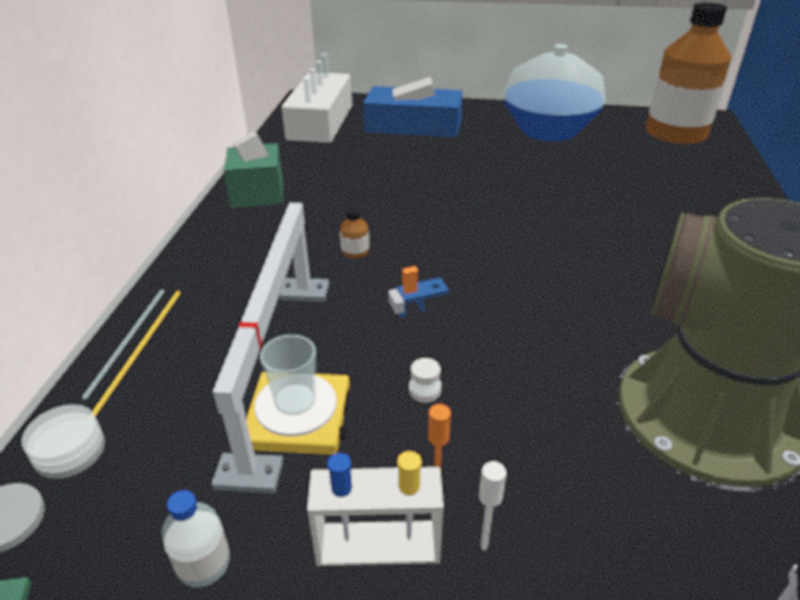

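Top view (800x600): the carrier is at (475,338), the red band at (302,205), and the rail runs from (226,208) to (504,190). The yellow head is at (187,355) in the rack and the spare blue head at (182,308). 

Could be mistaken for the probe: yellow head (187,355), orange (240,373), white (188,415), yellow rod (375,109). I choose (187,355), the yellow head in the rack. 

Could be mistaken for the carrier: only (475,338), which has the orange fin. The blue box is far off, in the side view only.

```bash
cat > m.py <<'E'
from h import *
import pickle
cs=pickle.load(open('c0.pkl','rb')); t,s=cs['top'],cs['side']
for nm,lo,hi in(('orange',(3,140,120),(14,255,255)),('yellow',(20,120,120),(32,255,255)),('red',(170,120,80),(180,255,255)),('red0',(0,150,80),(2,255,255)),('blue',(105,130,60),(125,255,255))):
    for n,c in cs.items():
        print(nm,n,[(b[0],b[1]) for b in blobs(c,lo,hi,15)[0]])
E
python3 m.py
python3 - <<'E'
from h import *
import pickle
cs=pickle.load(open('c0.pkl','rb'))
a=cs['top']['pixels'][175:265,95:195]; b=cs['top']['pixels'][190:240,280:330]
a=cv2.resize(a[:,:,::-1],None,fx=5,fy=5,interpolation=cv2.INTER_CUBIC); b=cv2.resize(b[:,:,::-1],(300,300),interpolation=cv2.INTER_CUBIC)
o=np.zeros((450,800,3),np.uint8); o[:450,:500]=a; o[:300,500:]=b
cv2.imwrite('pics/crop1.png',o)
E
```

```text
orange top [([354, 154, 18, 16, 133], [361.1, 163.4]), ([300, 205, 6, 8, 36], [302.5, 208.3]), ([148, 233, 18, 12, 132], [154.5, 238.5])]
orange side [([427, 21, 28, 18, 128], [439.4, 30.8]), ([219, 142, 7, 7, 23], [221.8, 144.3]), ([257, 170, 11, 17, 137], [261.9, 177.6]), ([274, 258, 15, 40, 350], [280.6, 274.4])]
yellow top [([188, 68, 105, 5, 387], [240.5, 69.8]), ([178, 140, 51, 51, 745], [205.1, 169.8]), ([112, 224, 15, 8, 89], [119.1, 227.4])]
yellow side [([59, 186, 57, 80, 382], [86.5, 225.6]), ([158, 238, 66, 53, 1161], [193.4, 271.3]), ([254, 288, 16, 28, 342], [261.5, 300.8])]
red top []
red side []
red0 top [([192, 126, 2, 9, 15], [192.5, 129.8])]
red0 side [([153, 207, 12, 3, 23], [158.7, 207.6])]
blue top [([99, 129, 12, 12, 105], [104.3, 134.6]), ([110, 193, 13, 9, 75], [115.8, 197.0]), ([293, 208, 26, 26, 292], [306.4, 221.4])]
blue side [([466, 0, 46, 129, 3900], [494.7, 58.1]), ([233, 56, 63, 32, 1565], [264.3, 72.5]), ([323, 65, 62, 26, 739], [351.6, 79.0]), ([258, 178, 29, 21, 264], [273.3, 186.0]), ([209, 289, 16, 28, 325], [217.3, 302.0]), ([106, 313, 20, 19, 291], [116.0, 322.1])]
```

View pics/crop1.png

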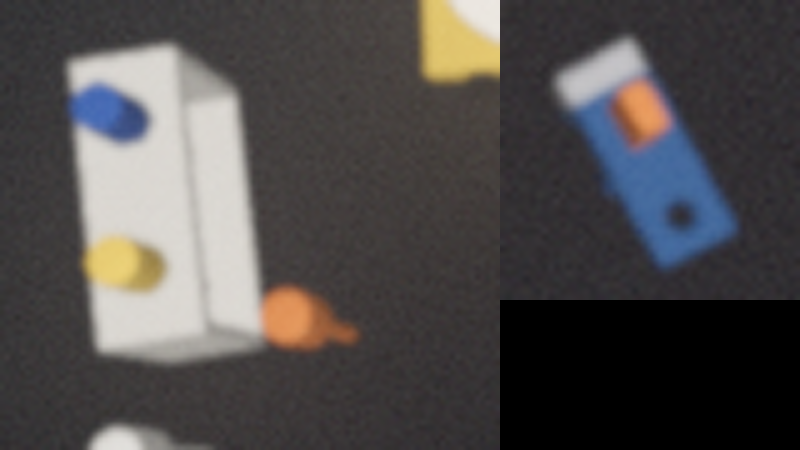

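The crop confirms the rack probe's yellow head is at crop (115,258), and the carrier has its eyelet at crop (682,215), fin at (648,108) and counterweight at (600,72). The orange probe standing at (290,318) is the look-alike.

```bash
cat > m2.py <<'E'
from h import *
import pickle
cs=pickle.load(open('c0.pkl','rb')); t,s=cs['top'],cs['side']
eye=onz(t,310.3-.4,225.8-.4,38); fin=onz(t,304.3,207.6,82); cw=onz(t,296.5,201.6,45)
print('eye',eye,'fin',fin,'cw',cw,'yaw', np.arctan2(*(fin-eye)[[1,0]]),np.arctan2(*(cw-eye)[[1,0]]),np.hypot(*(fin-eye)[:2]))
y=onz(t,117.3,226.1,154);sp=onz(t,95+97/5,175+103/5,154); print('yellow',y,'spare',sp)
print('tri yellow',tri(t,(119.1,227.4),s,(261.5,300.8)),'tri spare',tri(t,(115.8,197),s,(217.3,302)))
# rail
g=cv2.cvtColor(t['pixels'],cv2.COLOR_RGB2GRAY).astype(float)
far=[];near=[]
for u in range(155,312,4):
    if 180<u<206: continue
    # rough centre line of the rail
    vc=133-(u-144)*(133-122)/(323-144)
    p=g[:,u-1:u+2].mean(1); d=np.diff(p)
    w=np.arange(int(vc)-14,int(vc)+4); i=w[np.argmax(d[w])]; far.append((u,i+.5))
    w=np.arange(i+4,i+12); j=w[np.argmin(d[w])]; near.append((u,j+.5))
F=np.array([onz(t,*p,170) for p in far]);N=np.array([onz(t,*p,170) for p in near])
for nm,P in(('far',F),('near',N)):
    k=np.polyfit(P[:,1],P[:,0],1); print(nm,k,np.std(P[:,0]-np.polyval(k,P[:,1])).round(2))
im=t['pixels'].astype(int)
for n,c in cs.items():
    im=c['pixels'].astype(int); m=((im[...,0]-im[...,1]>50)&(abs(im[...,1]-im[...,2])<40)).astype(np.uint8)
    k,l,st,ce=cv2.connectedComponentsWithStats(m)
    print(n,[(st[i].tolist(),ce[i].round(1).tolist()) for i in range(1,k) if st[i][4]>12])
v=[ (u,g[int(133-(u-144)*11/179)-3,u].round()) for u in list(range(138,152))+list(range(316,330))]; print(v)
E
python3 m2.py
```

```text
eye [ 410.46803618 -189.06268772   38.        ] fin [ 449.75568357 -169.03463296   82.        ] cw [ 470.76642203 -154.28657968   45.        ] yaw 0.4714409201891918 0.5231361862984544 44.09809763473604
yellow [390.31607915 264.33972937 154.        ] spare [460.16402133 276.68233783 154.        ]
tri yellow (array([389.20870864, 265.84693414, 137.03264556]), np.float64(0.35450531325981316)) tri spare (array([459.87338698, 279.21611526, 137.15267229]), np.float64(0.014190906342829178))
far [-8.73537794e-02  6.36899327e+02] 0.73
near [-8.55350608e-02  6.14694073e+02] 0.75
top [([190, 125, 6, 14, 58], [192.7, 131.1]), ([300, 204, 8, 10, 23], [303.3, 208.3]), ([154, 233, 11, 11, 33], [159.0, 239.5])]
side [([152, 206, 16, 16, 73], [160.8, 210.2])]
[(138, np.float64(53.0)), (139, np.float64(60.0)), (140, np.float64(55.0)), (141, np.float64(71.0)), (142, np.float64(117.0)), (143, np.float64(162.0)), (144, np.float64(188.0)), (145, np.float64(172.0)), (146, np.float64(176.0)), (147, np.float64(180.0)), (148, np.float64(187.0)), (149, np.float64(188.0)), (150, np.float64(191.0)), (151, np.float64(190.0)), (316, np.float64(212.0)), (317, np.float64(211.0)), (318, np.float64(212.0)), (319, np.float64(214.0)), (320, np.float64(212.0)), (321, np.float64(199.0)), (322, np.float64(160.0)), (323, np.float64(101.0)), (324, np.float64(57.0)), (325, np.float64(46.0)), (326, np.float64(46.0)), (327, np.float64(50.0)), (328, np.float64(49.0)), (329, np.float64(52.0))]
```

```bash
cat >> m2.py <<'E'
print('ends',onz(t,142.2,130,170),onz(t,322.4,119.5,170),'mark',onz(t,192.6,128.5,170),'lower',onz(t,192.7,131.1,170))
w=cam('wrist'); print(np.array(w['T_tool_cam']).round(2).tolist(),w['fx'],w['cx'],w['cy'])
E
python3 m2.py | tail -2
```

```text
ends [613.51133333 219.17821389 170.        ] [ 646.25657376 -201.81367176  170.        ] mark [619.08096634 102.02188524 170.        ] lower [612.70862296 101.50973674 170.        ]
[[-0.0, 0.97, 0.25, 71.51], [1.0, 0.0, -0.0, 0.6], [-0.0, 0.25, -0.97, -178.82], [0.0, 0.0, 0.0, 1.0]] 280.0439111393008 252.39519473018024 190.1566082824194
```

Emit:
{"method": "play_rows", "body": {"translation": [[0.3, -0.706, 0.02], [0.3, -0.706, 0.02], [0.3, -0.706, 0.02], [0.3, -0.706, 0.02], [0.3, -0.706, 0.02], [0.3, -0.706, 0.02], [0.3, -0.706, 0.02], [0.3, -0.706, 0.02], [0.3, -0.706, 0.02], [0.3, -0.706, 0.02], [0.3, -0.706, 0.02], [0.3, -0.706, 0.02]], "yaw": [-2.43, -2.43, -2.43, -2.43, -2.43, -2.43, -2.43, -2.43, -2.43, -2.43, -2.43, -2.43], "hand": 0.6}}

```text
clock: 1.65
eef_pos: [416.7, -156.3, 225.0]
eef_rot: [3.141, -0.0, 0.659]
wrist_force: [0.9, 0.8, 0.8]
finger_gap: 56.3
finger_force: 0.0
```

Emit:
{"method": "play_rows", "body": {"translation": [[0, 0, 0], [0, 0, 0], [0, 0, 0]], "yaw": [0, 0, 0]}}

```text
clock: 2.02
eef_pos: [416.2, -153.0, 225.2]
eef_rot: [3.141, -0.0, 0.668]
wrist_force: [0.8, -0.8, -0.2]
finger_gap: 56.3
finger_force: 0.0
```

Run:
```python
from h import *
import pickle
print(telemetry.read_state()['eef_pos'],telemetry.read_state()['eef_rot'])
w=cam('wrist'); pickle.dump(w,open('w1.pkl','wb'))
for nm,lo,hi in(('orange',(3,140,110),(16,255,255)),('blue',(100,120,40),(125,255,255))): print(nm,blobs(w,lo,hi,60)[0])
cv2.imwrite('pics/w1.png',cv2.resize(w['pixels'][:,:,::-1],(800,600)))
```

```text
[ 416.15624842 -152.95658426  225.19293104] [ 3.14137679e+00 -2.32910544e-04  6.68073865e-01]
orange [([85, 0, 10, 49, 131], [90.5, 23.7]), ([417, 142, 45, 40, 926], [436.5, 157.5])]
blue [([256, 147, 39, 61, 1230], [272.7, 180.3])]
```

View pics/w1.png

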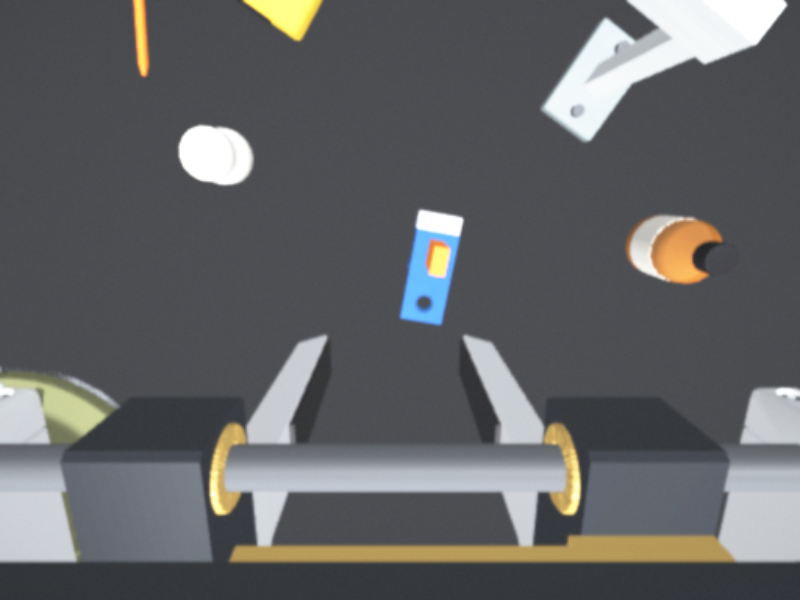

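The wrist view shows the carrier at (432,265), with the fin top at (440,261) and the eyelet at (424,302). The jar at (215,155) and amber bottle at (690,250) are clear of the fingers.

Run:
```python
from h import *
import pickle
w=pickle.load(open('w1.pkl','rb'))
h=cv2.cvtColor(w['pixels'],cv2.COLOR_RGB2HSV)
sub=(slice(125,215),slice(245,305))
dark=cv2.inRange(h,(0,0,0),(180,255,60))
_,l=blobs(w,(100,120,40),(125,255,255),60)
# edges: left/right side of blue+white body
m=((cv2.inRange(h,(100,120,40),(125,255,255))>0)|(cv2.inRange(h,(0,0,180),(180,60,255))>0)|(cv2.inRange(h,(0,110,110),(30,255,255))>0)).astype(np.uint8)
k,l,st,ce=cv2.connectedComponentsWithStats(m)
i=l[180,280]; c=max(cv2.findContours((l==i).astype(np.uint8),0,2)[0],key=cv2.contourArea)
b=cv2.boxPoints(cv2.minAreaRect(c)); P=[onz(w,*p,38)[:2] for p in b]
print(st[i],np.round(P,1).tolist())
e=[P[(j+1)%4]-P[j] for j in range(4)]; print([(np.linalg.norm(x).round(1),(np.arctan2(x[1],x[0])).round(3)) for x in e])
o=cv2.inRange(h,(0,110,110),(30,255,255)); o[:140]=0;o[:,:265]=0;o[190:]=0;o[:,300:]=0
br=o*(h[...,0]>11); 
for mm in(o,br):
    c=max(cv2.findContours(mm,0,2)[0],key=cv2.contourArea); r=cv2.minAreaRect(c); print(r,onz(w,*r[0],82))
eye=onz(w,271.4,193.3,38);print('eye',eye)
for y in(.47,.5,.53): print(y,eye[:2]+45*np.array([np.cos(y),np.sin(y)]))
```

```text
[ 256  134   41   74 1874] [[387.5, -179.3], [472.3, -135.2], [489.7, -169.0], [405.6, -215.6]]
[(np.float64(95.6), np.float64(0.48)), (np.float64(38.0), np.float64(-1.096)), (np.float64(96.2), np.float64(-2.635)), (np.float64(40.5), np.float64(2.032))]
((279.2308044433594, 164.34616088867188), (11.570852279663086, 19.807729721069336), 11.309932708740234) [ 453.33958056 -164.63768739   82.        ]
((279.5577087402344, 164.7115478515625), (10.78638744354248, 19.21938133239746), 11.309932708740234) [ 453.24490566 -165.20883422   82.        ]
eye [ 413.26285089 -189.39243417   38.        ]
0.47 [ 453.38342386 -169.01255133]
0.5 [ 452.75406617 -167.81828493]
0.53 [ 452.08916906 -166.64343382]
```

Emit:
{"method": "play_rows", "body": {"translation": [[0.02, -0.007, -0.03], [0.036, -0.014, -0.06], [0.036, -0.014, -0.1], [0.036, -0.014, -0.14], [0.036, -0.014, -0.165], [0.036, -0.014, -0.178], [0.036, -0.014, -0.178], [0.036, -0.014, -0.178]], "yaw": [-0.1, -0.17, -0.17, -0.17, -0.17, -0.17, -0.17, -0.17], "hand": 0.45}}

```text
clock: 3.08
eef_pos: [452.9, -168.1, 48.1]
eef_rot: [3.14, -0.001, 0.496]
wrist_force: [-0.4, -0.1, -0.8]
finger_gap: 42.3
finger_force: 0.0
```

Emit:
{"method": "play_rows", "body": {"translation": [[0, 0, 0], [0, 0, 0], [0, 0, 0], [0, 0, 0], [0, 0, 0], [0, 0, 0.02], [0, 0, 0.07], [0, 0, 0.12], [0, 0, 0.16], [0, 0, 0.19], [0, 0, 0.2], [0, 0, 0.2]], "yaw": [0, 0, 0, 0, 0, 0, -0.1, -0.2, -0.3, -0.38, -0.41, -0.41], "hand": 0, "force": 40}}

```text
clock: 4.58
eef_pos: [452.2, -168.0, 246.4]
eef_rot: [-3.141, 0.0, 0.087]
wrist_force: [-0.4, -0.4, -2.9]
finger_gap: 12.1
finger_force: 40.0
```

Run:
```python
from h import *
import pickle
print(telemetry.read_state()['eef_pos'],telemetry.read_state()['eef_rot'])
w=cam('wrist'); pickle.dump(w,open('w2.pkl','wb'))
cv2.imwrite('pics/w2.png',cv2.resize(w['pixels'][:,:,::-1],(800,600)))
```

```text
[ 452.24270114 -167.95582938  246.35685596] [-3.14135276e+00  4.60214834e-04  8.67830518e-02]
```

View pics/w2.png

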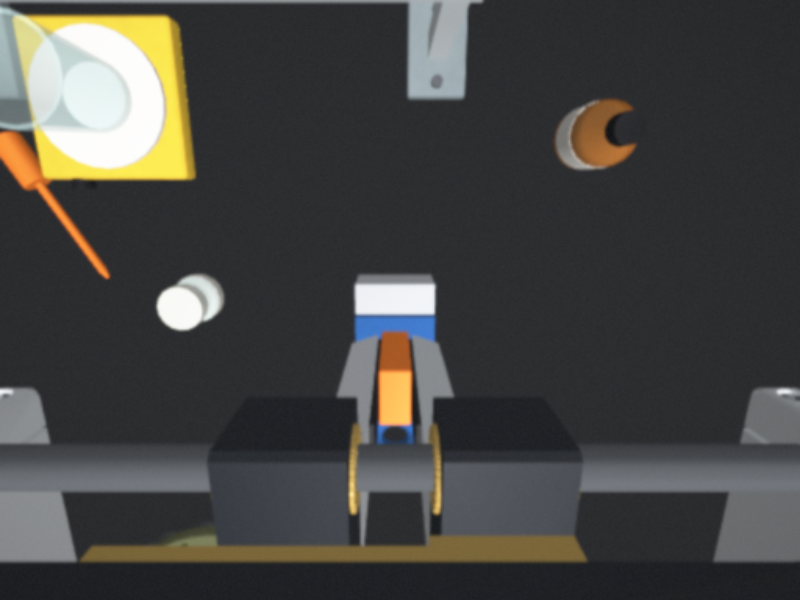

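The carrier is held squarely. The fin top spans rows 372–425 at column 395, and the counterweight is at (395,298). The edge lying level means its yaw follows the gripper.

Run:
```python
from h import *
import pickle
w=pickle.load(open('w2.pkl','rb'))
im=w['pixels'].astype(int); col=im[:,248:258].mean(1)
for r in range(208,278,1): print(r,col[r].round().astype(int).tolist(),end=';')
print()
tcp=np.array([452.24,-167.96,246.36])
for nm,r,z in(('fin far',238,280.3),('fin near',272,280.3)): print(nm,onz(w,252.8,r,z)-tcp)
```

```text
208 [66, 123, 204];209 [67, 123, 204];210 [72, 121, 199];211 [97, 115, 173];212 [134, 101, 115];213 [160, 91, 60];214 [166, 88, 37];215 [167, 88, 36];216 [166, 88, 36];217 [167, 88, 36];218 [167, 88, 36];219 [166, 88, 36];220 [167, 88, 36];221 [167, 89, 36];222 [167, 89, 36];223 [167, 89, 36];224 [167, 88, 36];225 [168, 89, 38];226 [167, 88, 36];227 [168, 89, 36];228 [167, 88, 36];229 [167, 88, 36];230 [168, 89, 37];231 [168, 89, 36];232 [168, 89, 37];233 [168, 89, 37];234 [168, 89, 36];235 [172, 91, 38];236 [194, 104, 44];237 [234, 133, 59];238 [253, 168, 78];239 [255, 188, 89];240 [255, 193, 92];241 [255, 192, 91];242 [255, 192, 92];243 [255, 193, 92];244 [255, 193, 92];245 [255, 193, 92];246 [255, 194, 93];247 [255, 193, 93];248 [255, 194, 93];249 [255, 194, 93];250 [255, 195, 94];251 [255, 195, 94];252 [255, 196, 94];253 [255, 195, 94];254 [255, 195, 94];255 [255, 196, 95];256 [255, 196, 95];257 [255, 196, 95];258 [255, 197, 95];259 [255, 197, 95];260 [255, 197, 96];261 [255, 198, 96];262 [255, 198, 96];263 [255, 198, 96];264 [255, 198, 96];265 [255, 198, 96];266 [255, 198, 97];267 [255, 199, 97];268 [255, 199, 97];269 [255, 198, 97];270 [254, 192, 100];271 [248, 167, 114];272 [164, 117, 121];273 [68, 73, 94];274 [46, 52, 64];275 [45, 46, 50];276 [44, 45, 48];277 [44, 45, 48];
fin far [ 9.73307412  0.70849158 33.94      ]
fin near [-11.47019566  -1.13856219  33.94      ]
```

Emit:
{"method": "play_rows", "body": {"translation": [[0.02, 0, 0], [0.07, 0.02, 0], [0.12, 0.04, 0], [0.135, 0.05, 0], [0.135, 0.05, 0], [0.135, 0.05, 0], [0.135, 0.05, 0]], "yaw": [0, 0, 0, 0, 0, 0, 0]}}

```text
clock: 5.5
eef_pos: [586.7, -118.6, 247.1]
eef_rot: [3.141, -0.0, 0.085]
wrist_force: [0.0, -0.2, -2.5]
finger_gap: 11.7
finger_force: 40.0
```

Run:
```python
from h import *
import pickle
print(telemetry.read_state()['eef_pos'],telemetry.read_state()['eef_rot'])
w=cam('wrist'); pickle.dump(w,open('w3.pkl','wb'))
cv2.imwrite('pics/w3.png',cv2.resize(w['pixels'][:,:,::-1],(800,600)))
```

```text
[ 586.72932575 -118.61297067  247.10566885] [ 3.14149312e+00 -6.70749252e-05  8.51661256e-02]
```

View pics/w3.png

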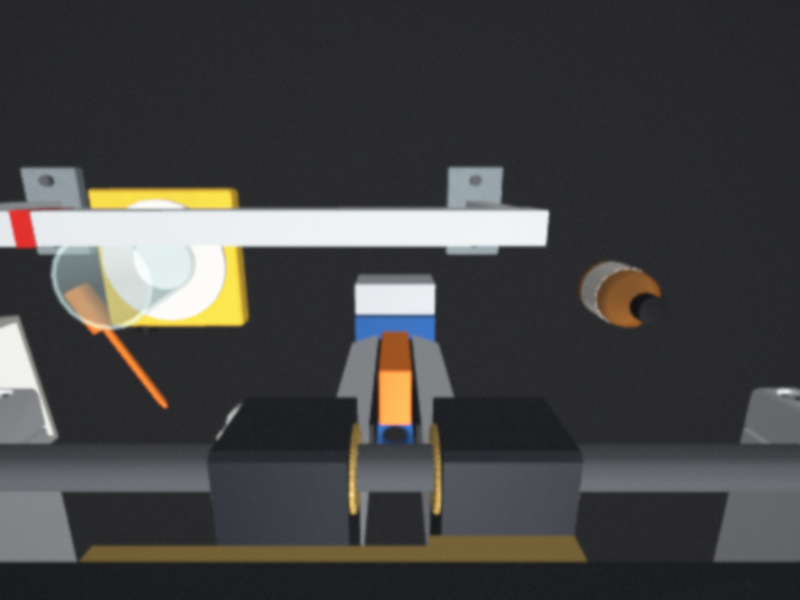

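The view shows the rail spanning rows 209–246, level with the carrier. Its right end is at (548,228), the red band at (22,228) and the beaker rim centred near (102,276).

Run:
```python
from h import *
import pickle
w=pickle.load(open('w3.pkl','rb')); tcp=np.array([586.73,-118.61,247.1])
g=cv2.cvtColor(w['pixels'],cv2.COLOR_RGB2GRAY).astype(float)
F=[];N=[]
for u in range(170,280,6):
    p=g[:,u-2:u+3].mean(1); d=np.diff(p)
    def sub(i,d):
        a=np.abs(d[i-2:i+3]); return i+.5+(a*np.arange(-2,3)).sum()/a.sum()
    i=120+np.argmax(d[120:145]); j=146+np.argmin(d[146:168]); F.append(onz(w,u,sub(i,d),170)); N.append(onz(w,u,sub(j,d),170))
F=np.array(F);N=np.array(N); kf=np.polyfit(F[:,1],F[:,0],1);kn=np.polyfit(N[:,1],N[:,0],1); print(kf,kn)
p=g[140:152].mean(0); e=330+np.argmin(np.diff(p)[330:370])+.5; E=onz(w,e,146,170); print('right end',e,E)
im=w['pixels'].astype(int); m=((im[...,0]-im[...,1]>80)); m[:130]=0;m[160:]=0;m[:,40:]=0
ys,xs=np.nonzero(m); print('mark',xs.mean(),ys.mean(),onz(w,xs.mean(),ys.mean(),170), xs.min(),xs.max())
k=(kf+kn)/2; th=-np.arctan(k[0]); print('yaw',th,'centre x at tcp y',np.polyval(k,tcp[1]))
print('beaker rim',onz(w,102*.64,276*.64,120))
```

```text
[-8.02289689e-02  6.38093867e+02] [-8.49063487e-02  6.16294546e+02]
right end 350.5 [ 643.95536317 -202.92622283  170.        ]
mark 13.972049689440993 145.9937888198758 [618.06215164 101.28046659 170.        ] 6 22
yaw 0.08238078982451517 centre x at tcp y 636.98755626389
beaker rim [580.00028812  90.34365657 120.        ]
```

Emit:
{"method": "play_rows", "body": {"translation": [[0.03, 0, 0], [0.051, 0, 0], [0.051, 0, 0], [0.051, 0, 0], [0.051, 0, -0.01], [0.051, 0, -0.02], [0.051, 0, -0.03], [0.051, 0, -0.036], [0.051, 0, -0.042], [0.051, 0, -0.042]], "yaw": [0, 0, 0, 0, 0, 0, 0, 0, 0, 0]}}

```text
clock: 6.8
eef_pos: [638.2, -118.0, 204.5]
eef_rot: [-3.141, 0.001, 0.086]
wrist_force: [1.0, -0.0, -2.6]
finger_gap: 11.7
finger_force: 40.0
```

Force is unchanged, so the legs straddle the rail cleanly. Now I'll seat it.

Emit:
{"method": "play_rows", "body": {"translation": [[0, 0, -0.005], [0, 0, -0.01], [0, 0, -0.013], [0, 0, -0.015], [0, 0, -0.016], [0, 0, -0.016], [0, 0, -0.016]], "yaw": [0, 0, 0, 0, 0, 0, 0]}}

```text
clock: 7.68
eef_pos: [638.4, -118.0, 189.1]
eef_rot: [3.142, -0.0, 0.086]
wrist_force: [-0.1, 0.1, -1.6]
finger_gap: 11.8
finger_force: 40.0
```

Emit:
{"method": "play_rows", "body": {"translation": [[-0.0008, 0.01, 0], [-0.0025, 0.03, 0], [-0.0046, 0.055, 0], [-0.0067, 0.08, 0], [-0.0088, 0.105, 0], [-0.0109, 0.13, 0], [-0.013, 0.155, 0], [-0.0147, 0.175, 0], [-0.0155, 0.185, 0], [-0.0155, 0.185, 0], [-0.0155, 0.185, 0], [-0.0155, 0.185, 0]], "yaw": [0, 0, 0, 0, 0, 0, 0, 0, 0, 0, 0, 0]}}

```text
clock: 9.18
eef_pos: [622.9, 66.3, 188.9]
eef_rot: [3.142, 0.0, 0.085]
wrist_force: [-0.3, -0.1, -1.3]
finger_gap: 11.5
finger_force: 40.0
```

Run:
```python
from h import *
import pickle
print(telemetry.read_state()['eef_pos'],telemetry.read_state()['eef_rot'])
w=cam('wrist'); pickle.dump(w,open('w4.pkl','wb'))
im=w['pixels'].astype(int)
for n,m in(('red',(im[...,0]-im[...,1]>80)&(abs(im[...,1]-im[...,2])<50)),('fin',(im[...,0]>200)&(im[...,2]<130)&(im[...,1]>130))):
    k,l,st,ce=cv2.connectedComponentsWithStats(m.astype(np.uint8)); print(n,[(st[i].tolist(),ce[i].round(1)) for i in range(1,k) if st[i][4]>40])
cv2.imwrite('pics/w4.png',cv2.resize(w['pixels'][:,:,::-1],(800,600)))
```

```text
[622.91915344  66.28967292 188.94890411] [3.14152358e+00 8.51591874e-05 8.48875342e-02]
red [([198, 198, 19, 39, 570], array([206.5, 217.6]))]
fin [([177, 165, 102, 33, 1383], array([217.4, 173.5])), ([152, 236, 22, 18, 204], array([163.8, 244.2])), ([182, 236, 5, 18, 65], array([183.8, 244.2])), ([243, 238, 20, 34, 666], array([252.5, 254.2])), ([191, 241, 20, 12, 123], array([197.3, 248.2])), ([224, 306, 3, 22, 50], array([225.1, 317. ]))]
```

View pics/w4.png

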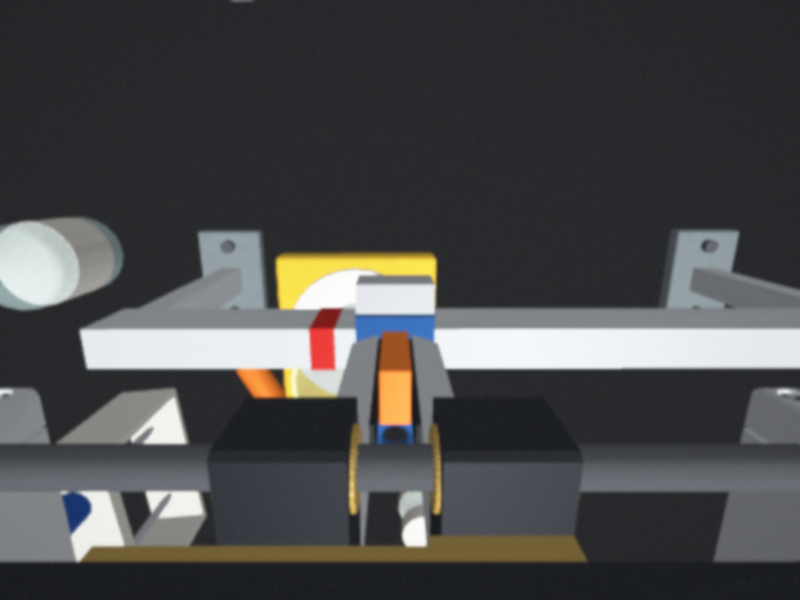

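The view shows the carrier seated on the rail, with the red band's top face at (322,348) about 35 mm to its left.

Run:
```python
from h import *
import pickle
w=pickle.load(open('w4.pkl','rb')); tcp=np.array([622.92,66.29,188.95])
im=w['pixels'].astype(int); m=(im[...,0]-im[...,1]>80)&(abs(im[...,1]-im[...,2])<50)
m[:212]=0; m[234:]=0; ys,xs=np.nonzero(m[:, :230]); P=onz(w,xs.mean(),ys.mean(),170); print(xs.mean(),ys.mean(),P)
a=.085; print('along', (P-tcp)[:2]@np.array([-np.sin(a),np.cos(a)]), 'across',(P-tcp)[:2]@np.array([np.cos(a),np.sin(a)]))
F=onz(w,252.5,254.7,188.9+33.5); print('fin',F-tcp)
print('counterwt mid col 395*.64', onz(w,395*.64,298*.64,180)-tcp)
```

```text
205.76470588235293 222.3235294117647 [618.55813522 101.24165441 170.        ]
along 35.19577976938109 across -1.3788025638190127
fin [-7.91087444e-01 -2.53661796e-02  3.34500000e+01]
counterwt mid col 395*.64 [25.74297054  2.01416669 -8.95      ]
```

Emit:
{"method": "play_rows", "body": {"translation": [[-0.001, 0.012, 0], [-0.002, 0.024, 0], [-0.003, 0.035, 0], [-0.003, 0.035, 0], [-0.003, 0.035, 0], [-0.003, 0.035, -0.0005], [-0.003, 0.035, -0.0005]], "yaw": [0, 0, 0, 0, 0, 0, 0]}}

```text
clock: 10.1
eef_pos: [619.9, 101.7, 188.5]
eef_rot: [-3.142, 0.0, 0.085]
wrist_force: [-0.8, -0.4, -2.3]
finger_gap: 12.4
finger_force: 40.0
```

Emit:
{"method": "play_rows", "body": {"translation": [[0, 0, 0], [0, 0, 0], [0, 0, 0], [0, 0, 0], [0, 0, 0], [0, 0, 0], [0, 0, 0.02], [0, 0, 0.06], [0, 0, 0.1], [-0.02, 0, 0.14], [-0.04, 0, 0.14], [-0.04, 0, 0.14]], "yaw": [0, 0, 0, 0, 0, 0, 0, 0, 0, 0, 0, 0], "hand": 0.45}}

```text
clock: 11.6
eef_pos: [579.4, 102.1, 329.3]
eef_rot: [-3.142, -0.001, 0.086]
wrist_force: [0.8, 0.6, 0.4]
finger_gap: 42.3
finger_force: 0.0
```

Run:
```python
from h import *
import pickle
print(telemetry.read_state()['eef_pos'],telemetry.read_state()['eef_rot'],telemetry.read_state()['clock'])
w=cam('wrist'); pickle.dump(w,open('w5.pkl','wb'))
cv2.imwrite('pics/w5.png',cv2.resize(w['pixels'][:,:,::-1],(800,600)))
```

```text
[579.39517621 102.07564401 329.25003544] [-3.14155337e+00 -1.12845997e-03  8.60242460e-02] 11.6
```

View pics/w5.png

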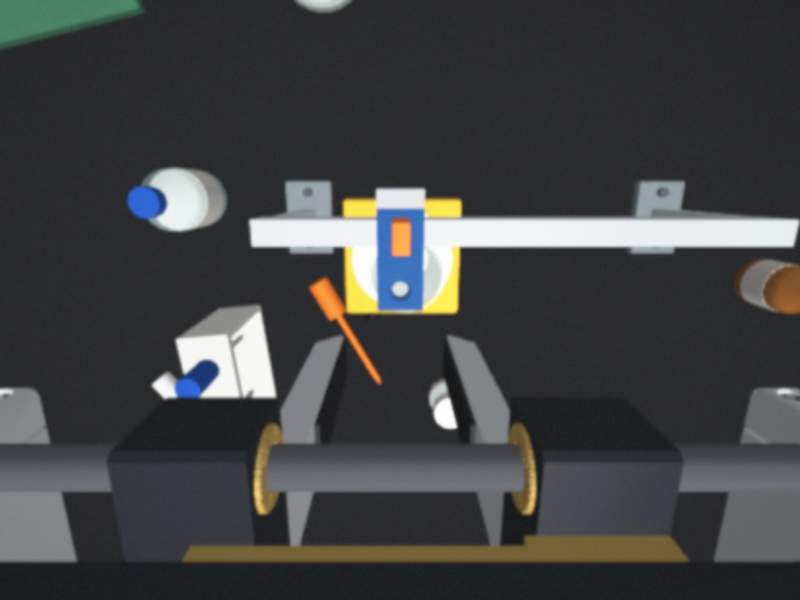

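The carrier is released over the band: fin at (401,238), eyelet at (400,289) with the pale beaker below. The orange probe at (345,330) stands between the rail and the rack.

Run:
```python
from h import *
import pickle
w=pickle.load(open('w5.pkl','rb'))
sub=w['pixels'][175:195,244:268].astype(int)
h=cv2.cvtColor(w['pixels'],cv2.COLOR_RGB2HSV)
m=((h[...,1]<90)).astype(np.uint8); m[:178]=0;m[193:]=0;m[:,:246]=0;m[:,267:]=0
k,l,st,ce=cv2.connectedComponentsWithStats(m); print([(st[i].tolist(),ce[i]) for i in range(1,k)])
i=1+np.argmax(st[1:,4]); eye=onz(w,*ce[i],178); eye2=onz(w,*ce[i],170); print('eye',eye,eye2,'from 400,289',onz(w,256,185,178))
a=.085; print('expected from grip',np.array([619.9,101.7])-45.8*np.array([np.cos(a),np.sin(a)]))
cs=pickle.load(open('c0.pkl','rb')); t,s=cs['top'],cs['side']
print('orange head',tri(t,(154.5,238.5),s,(280.6,274.4)))
# side view yellow head, top centre by plane, using wrist: rack top corners none
```

```text
[([251, 180, 11, 10, 90], array([255.82222222, 184.57777778]))]
eye [576.06359332  97.78167429 178.        ] [574.17377522  97.52097725 170.        ] from 400,289 [575.55814318  97.52030941 178.        ]
expected from grip [574.26535291  97.81168613]
orange head (array([366.12646703, 188.13297225, 115.96712776]), np.float64(0.1306363777439291))
```

Emit:
{"method": "play_rows", "body": {"translation": [[-0.05, 0.03, 0], [-0.1, 0.065, 0], [-0.15, 0.1, 0], [-0.2, 0.14, -0.02], [-0.229, 0.163, -0.04], [-0.229, 0.163, -0.04], [-0.229, 0.163, -0.04], [-0.229, 0.163, -0.04]], "yaw": [0, 0, 0, 0, 0, 0, 0, 0], "hand": 0.6}}

```text
clock: 12.65
eef_pos: [351.9, 264.6, 288.7]
eef_rot: [3.142, -0.0, 0.084]
wrist_force: [-0.1, -0.0, -0.1]
finger_gap: 56.3
finger_force: 0.0
```

Run:
```python
from h import *
import pickle
print(telemetry.read_state()['eef_pos'],telemetry.read_state()['eef_rot'])
w=cam('wrist'); pickle.dump(w,open('w6.pkl','wb'))
print(blobs(w,(18,110,110),(34,255,255),60)[0])
cv2.imwrite('pics/w6.png',cv2.resize(w['pixels'][:,:,::-1],(800,600)))
```

```text
[351.88543902 264.59571613 288.71348321] [ 3.14157873e+00 -2.22294246e-04  8.44567494e-02]
[([334, 0, 96, 73, 2217], [371.5, 51.2]), ([246, 139, 20, 22, 329], [255.6, 149.4]), ([134, 272, 23, 57, 619], [142.7, 300.9]), ([359, 274, 13, 55, 297], [366.0, 304.3]), ([149, 344, 320, 14, 3070], [327.0, 352.3])]
```

View pics/w6.png

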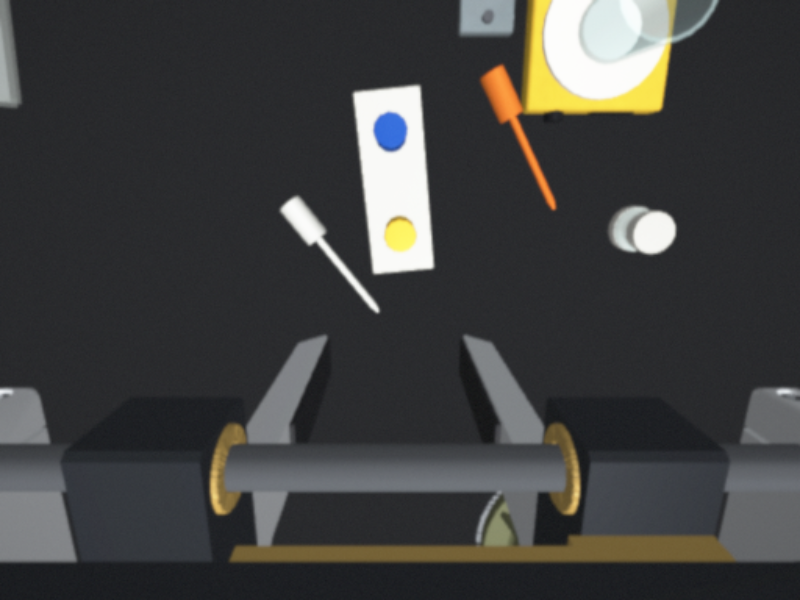

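The wrist view shows the yellow head at (400,232) and the spare blue head at (390,131). The white and orange look-alikes have toppled onto the bench at (330,260) and (520,140), clear of the finger height.

Run:
```python
from h import *
import pickle
w=pickle.load(open('w6.pkl','rb'))
for z in(154,150): print(onz(w,255.7,148.7,z)-[351.9,264.6,288.7],onz(w,255.7,148.7,z))
```

```text
[ 4.13524447e+01 -5.70035164e-02 -1.34700000e+02] [393.25244468 264.54299648 154.        ]
[  40.92554571   -0.13898854 -138.7       ] [392.82554571 264.46101146 150.        ]
```

Emit:
{"method": "play_rows", "body": {"translation": [[0.03, 0, 0], [0.041, 0, -0.03], [0.041, 0, -0.07], [0.041, 0, -0.11], [0.041, 0, -0.145], [0.041, 0, -0.165], [0.041, 0, -0.17], [0.041, 0, -0.17], [0.041, 0, -0.17]], "yaw": [0, 0, 0, 0, 0, 0, 0, 0, 0]}}

```text
clock: 13.82
eef_pos: [392.4, 265.1, 119.5]
eef_rot: [-3.141, -0.001, 0.086]
wrist_force: [0.7, -0.9, 0.7]
finger_gap: 56.3
finger_force: 0.0
```

Emit:
{"method": "play_rows", "body": {"translation": [[0, 0, 0], [0, 0, 0], [0, 0, 0], [0, 0, 0], [0, 0, 0], [0, 0, 0], [0, 0, 0.02], [0, 0, 0.06], [0, 0, 0.1], [0, 0, 0.14], [0, 0, 0.19], [0, 0, 0.19]], "yaw": [0, 0, 0, 0, 0, 0, 0, 0, 0, 0, 0, 0], "hand": 0, "force": 20}}

```text
clock: 15.32
eef_pos: [392.6, 265.4, 311.7]
eef_rot: [-3.139, -0.005, 0.086]
wrist_force: [-1.2, 0.4, -1.4]
finger_gap: 23.5
finger_force: 20.0
```

Run:
```python
from h import *
import pickle
print(telemetry.read_state()['eef_pos'],telemetry.read_state()['eef_rot'])
w=cam('wrist'); pickle.dump(w,open('w7.pkl','wb'))
print(blobs(w,(18,110,110),(34,255,255),60)[0])
cv2.imwrite('pics/w7.png',cv2.resize(w['pixels'][:,:,::-1],(800,600)))
```

```text
[392.62459965 265.4358244  311.68566672] [-3.1391478  -0.00533359  0.08576168]
[([327, 11, 87, 92, 2532], [357.8, 64.3]), ([232, 212, 42, 64, 2091], [252.6, 244.4]), ([199, 272, 12, 57, 355], [203.7, 301.7]), ([299, 275, 7, 54, 240], [302.4, 304.6]), ([80, 344, 318, 14, 2871], [263.3, 352.4])]
```

View pics/w7.png

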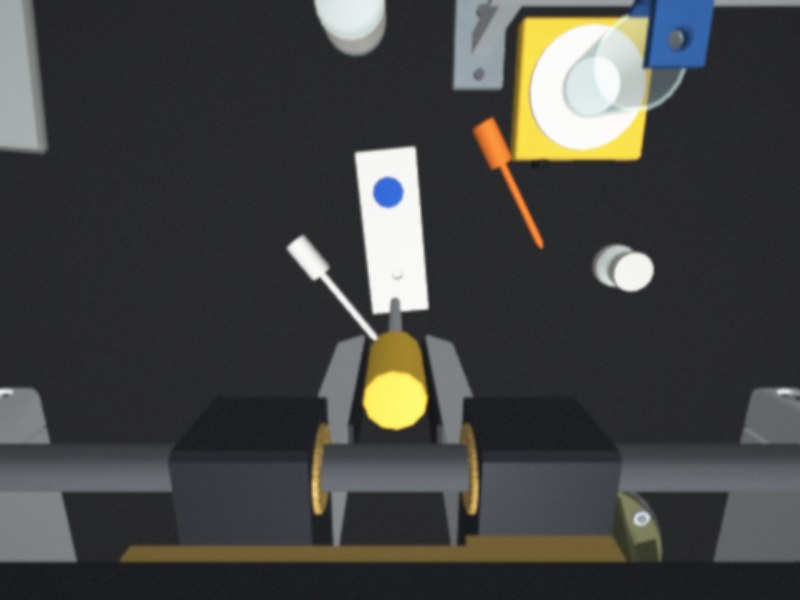

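The probe is held upright: head top at (396,400), tip at (395,300), with the empty hole at (397,274) and the spare undisturbed at (388,191). The eyelet is at (678,40).

Run:
```python
from h import *
import pickle
w=pickle.load(open('w7.pkl','rb')); tcp=np.array([392.62,265.44,311.69])
h=cv2.cvtColor(w['pixels'],cv2.COLOR_RGB2HSV)
m=cv2.inRange(h,(18,110,220),(36,255,255)); m[:225]=0;m[280:]=0;m[:,:228]=0;m[:,278:]=0
k,l,st,ce=cv2.connectedComponentsWithStats(m);i=1+np.argmax(st[1:,4]);print(st[i],ce[i])
print('head top',onz(w,*ce[i],tcp[2]+34.5)-tcp)
g=w['pixels'].astype(int).mean(2)
print(g[182:215,252].round().tolist(), g[200,240:266].round().tolist(),g[193,240:266].round().tolist())
print('tip',[ (onz(w,252.8,r,tcp[2]-111.5)-tcp).round(2).tolist() for r in(190,191,192)])
print('eye',onz(w,678*.64,40*.64,178))
```

```text
[ 233  238   40   37 1137] [252.52594547 255.57080035]
head top [-0.94983198 -0.14884463 34.5       ]
[248.0, 248.0, 248.0, 249.0, 248.0, 248.0, 247.0, 236.0, 191.0, 134.0, 119.0, 116.0, 118.0, 116.0, 118.0, 117.0, 119.0, 117.0, 118.0, 117.0, 119.0, 119.0, 119.0, 120.0, 119.0, 120.0, 120.0, 120.0, 119.0, 118.0, 112.0, 108.0, 109.0] [190.0, 178.0, 165.0, 159.0, 156.0, 144.0, 138.0, 130.0, 121.0, 109.0, 107.0, 113.0, 118.0, 121.0, 123.0, 117.0, 99.0, 70.0, 57.0, 53.0, 52.0, 49.0, 46.0, 45.0, 46.0, 43.0] [248.0, 248.0, 249.0, 248.0, 248.0, 248.0, 249.0, 248.0, 245.0, 223.0, 148.0, 114.0, 116.0, 121.0, 128.0, 160.0, 223.0, 246.0, 249.0, 249.0, 249.0, 249.0, 249.0, 249.0, 249.0, 249.0]
tip [[0.29, -0.0, -111.5], [-0.82, -0.1, -111.5], [-1.92, -0.19, -111.5]]
eye [572.11477127  98.88014635 178.        ]
```

Emit:
{"method": "play_rows", "body": {"translation": [[0.03, -0.027, 0], [0.07, -0.064, 0], [0.11, -0.1, 0], [0.15, -0.137, 0], [0.175, -0.16, 0], [0.183, -0.167, 0], [0.183, -0.167, 0], [0.183, -0.167, 0], [0.183, -0.167, 0], [0.183, -0.167, 0]], "yaw": [0, 0, 0, 0, 0, 0, 0, 0, 0, 0]}}

```text
clock: 16.62
eef_pos: [574.6, 98.5, 308.8]
eef_rot: [-3.142, -0.0, 0.087]
wrist_force: [0.6, 0.0, -0.4]
finger_gap: 23.5
finger_force: 20.0
```

Run:
```python
from h import *
import pickle
s=telemetry.read_state(); tcp=s['eef_pos']; print(tcp,s['eef_rot'])
w=cam('wrist'); pickle.dump(w,open('w8.pkl','wb'))
h=cv2.cvtColor(w['pixels'],cv2.COLOR_RGB2HSV)
print(blobs(w,(100,100,40),(125,255,255),60)[0])
# saturation map around the eyelet/tip
g=h[...,1]; print('\n'.join(' '.join(f'{x:3d}' for x in g[r,234:272:1]) for r in range(176,220,2)))
v=w['pixels'].mean(2).astype(int); print('\n'.join(' '.join(f'{x:3d}' for x in v[r,234:272:1]) for r in range(176,220,2)))
```

```text
[574.57584084  98.50240571 308.76842669] [-3.14157880e+00 -4.71667020e-04  8.65151302e-02]
[([68, 114, 28, 24, 513], [80.9, 125.5]), ([237, 130, 33, 69, 1587], [253.0, 164.9]), ([102, 233, 30, 28, 486], [116.0, 246.3])]
  8   8  14  52 122 170 172 171 175 175 173 173 175 174 174 175 175 171 175 174 174 173 172 176 176 173 174 174 172 174 174 173 175 171 147  82  20  11
  7   8  16  51 122 170 173 170 174 174 172 175 173 174 172 175 168 161 155 152 151 161 170 169 174 175 172 175 173 173 173 174 174 170 144  79  22  10
  5   8  15  51 124 172 174 175 173 173 171 173 175 170 161 131  85  50  37  33  34  47  62 107 154 170 175 174 173 174 173 175 173 169 133  67  17  12
  4   7  11  39 114 169 173 172 172 173 172 172 172 150  88  33  10   7   7   8   7   7   8  18  49 120 170 171 173 173 173 173 174 167 132  65  16   9
  2   4   8  26 104 169 173 171 174 171 170 172 164 102  37  12   6   7   7   8   7   7   6   7  19  75 157 174 174 172 174 172 172 170 131  66  18  10
  1   2   5  15  96 166 174 173 173 171 172 173 168 126  49  11   7   7   7   8   7   7   7  11  33 101 165 172 173 174 
[... 5107 characters left out ...]
  97 110 114 122 123 123 121 108  70  46  45  42  43  42  42  45  42  43  43  44  43  40  42
 41  41  44  41  42  45  41  42  44  46  48  55  61  70  86 103 110 111 115 117 116 117 113  95  85  74  59  51  42  42  43  42  43  45  41  44  43  43
 46  43  43  41  43  44  44  49  64  76  85  93  97  99 105 105 108 110 109 109 111 111 112 112 112 108 102  89  69  54  44  43  43  42  41  43  43  47
 50  41  40  40  45  47  57  79  92  98  99 100 102 104 106 107 107 108 109 110 111 112 110 112 113 111 114 110 107  97  81  64  49  43  43  42  40  50
 39  36  44  45  51  71  85  94  97  99 100 102 104 104 107 108 109 109 109 110 113 111 111 111 112 113 113 113 112 112 111 103  86  60  44  40  36  40
```

Run:
```python
from h import *
import pickle
w=pickle.load(open('w8.pkl','rb')); tcp=np.array([574.58,98.50,308.77])
print('eye-tcp',onz(w,252.9,184.5,178)-tcp, 'tip-tcp',[ (onz(w,252.7,r,tcp[2]-111.5)-tcp).round(2).tolist() for r in(189.5,190.5)])
s=telemetry.read_state();print(s['eef_pos'])
```

```text
eye-tcp [   1.22349189   -0.31843648 -130.77      ] tip-tcp [[0.3, -0.16, -111.5], [-0.8, -0.25, -111.5]]
[574.63299812  98.34699762 308.69025977]
```

Emit:
{"method": "play_rows", "body": {"translation": [[0.0018, 0, 0], [0.0018, 0, -0.008], [0.0018, 0, -0.014], [0.0018, 0, -0.02], [0.0018, 0, -0.026], [0.0018, 0, -0.032], [0.0018, 0, -0.038], [0.0018, 0, -0.042], [0.0018, 0, -0.042]], "yaw": [0, 0, 0, 0, 0, 0, 0, 0, 0]}}

```text
clock: 17.8
eef_pos: [576.6, 98.0, 266.2]
eef_rot: [-3.142, 0.0, 0.086]
wrist_force: [-0.2, 0.2, -0.8]
finger_gap: 23.8
finger_force: 20.0
```

Emit:
{"method": "play_rows", "body": {"translation": [[0, 0, -0.01], [0, 0, -0.025], [0, 0, -0.04], [0, 0, -0.055], [0, 0, -0.065], [0, 0, -0.072], [0, 0, -0.0745], [0, 0, -0.0745], [0, 0, -0.0745]], "yaw": [0, 0, 0, 0, 0, 0, 0, 0, 0]}}

```text
clock: 18.92
eef_pos: [576.8, 98.0, 192.4]
eef_rot: [-3.142, -0.001, 0.086]
wrist_force: [-0.2, -0.5, -1.0]
finger_gap: 23.7
finger_force: 20.0
```

Emit:
{"method": "play_rows", "body": {"translation": [[0, 0, -0.001], [0, 0, -0.002], [0, 0, -0.002], [0, 0, -0.002]], "yaw": [0, 0, 0, 0]}}

```text
clock: 19.42
eef_pos: [576.7, 98.0, 190.0]
eef_rot: [-3.142, -0.0, 0.086]
wrist_force: [0.4, 0.2, -0.1]
finger_gap: 23.6
finger_force: 20.0
```

Emit:
{"method": "play_rows", "body": {"translation": [[0, 0, 0], [0, 0, 0], [0, 0, 0], [0, 0, 0], [0, 0, 0], [0, 0, 0.01], [0, 0, 0.04], [0, 0, 0.08], [-0.02, 0, 0.12], [-0.04, 0, 0.14], [-0.04, 0, 0.14], [-0.04, 0, 0.14]], "yaw": [0, 0, 0, 0, 0, 0, 0, 0, 0, 0, 0, 0], "hand": 0.45}}

```text
clock: 20.92
eef_pos: [536.9, 97.9, 329.1]
eef_rot: [3.142, 0.001, 0.086]
wrist_force: [0.2, 0.1, 0.4]
finger_gap: 41.7
finger_force: 0.0
```

Run:
```python
from h import *
w=cam('wrist'); s=cam('side'); t=cam('top')
def yb(c): return [(b[0],b[1]) for b in blobs(c,(20,120,120),(34,255,255),40)[0]]
print('w',yb(w));print('s',yb(s));print('t',yb(t))
def bright(c,x0,x1,y0,y1):
    h=cv2.cvtColor(c['pixels'],cv2.COLOR_RGB2HSV); m=cv2.inRange(h,(3,120,120),(16,255,255)); m[:y0]=0;m[y1:]=0;m[:,:x0]=0;m[:,x1:]=0
    ys,xs=np.nonzero(m); return xs.mean(),ys.mean(),xs.min(),xs.max(),ys.min(),ys.max()
print('fin w',bright(w,235,275,120,190))
for b in yb(w):
    if 230<b[1][0]<280 and b[0][1]>120: print('head top', [onz(w,*b[1],z).round(1).tolist() for z in (224,214)])
f=bright(w,235,275,120,190); print('fin',onz(w,f[0],f[1],218))
```

```text
w [([273, 101, 23, 2, 45], [283.8, 101.5]), ([218, 122, 78, 56, 1284], [256.6, 159.2]), ([245, 141, 22, 24, 421], [255.6, 152.8]), ([162, 273, 18, 56, 441], [168.8, 301.6]), ([335, 278, 8, 51, 213], [339.1, 306.7])]
s [([172, 184, 13, 25, 256], [178.2, 195.7]), ([59, 186, 57, 80, 382], [86.4, 225.7]), ([158, 238, 66, 52, 1137], [192.9, 271.0])]
t [([192, 68, 101, 5, 377], [242.1, 69.9]), ([198, 140, 31, 50, 455], [219.8, 168.1])]
fin w (np.float64(256.0), np.float64(120.0), np.int64(251), np.int64(261), np.int64(120), np.int64(120))
head top [[570.8, 96.7, 224.0], [569.3, 96.4, 214.0]]
head top [[577.2, 98.3, 224.0], [575.9, 98.1, 214.0]]
fin [609.23013019 100.648863   218.        ]
```

Run:
```python
from h import *
w=cam('wrist'); s=cam('side'); t=cam('top')
P,e=tri(w,(255.6,153.5),s,(178.2,195.7)); print('head',P,e,telemetry.read_state()['eef_pos'])
h=cv2.cvtColor(w['pixels'],cv2.COLOR_RGB2HSV); m=cv2.inRange(h,(3,120,120),(17,255,255)); m[:80]=0;m[140:]=0;m[:,:240]=0;m[:,272:]=0
k,l,st,ce=cv2.connectedComponentsWithStats(m);i=1+np.argmax(st[1:,4]);print('fin',st[i],ce[i],onz(w,*ce[i],216))
for n,c in(('w',w),('s',s)):
    im=c['pixels'].astype(int); r=(im[...,0]-im[...,1]>60)&(abs(im[...,1]-im[...,2])<45)
    k,l,st,ce=cv2.connectedComponentsWithStats(r.astype(np.uint8)); print(n,[(st[j].tolist(),ce[j].round(1)) for j in range(1,k) if st[j][4]>8])
# side: rim/stirrer shift vs start
import pickle; c0=pickle.load(open('c0.pkl','rb'))
print('spare',blobs(s,(105,130,60),(125,255,255),100)[0][-3:])
```

```text
head [573.77351843  97.82102711 200.95936482] 0.5804332291751064 [536.8178472   97.93797063 329.31075711]
fin [251  98  11  23 252] [255.98015873 108.95634921] [619.78293538 101.56109473 216.        ]
w [([250, 98, 13, 23, 42], array([253.9, 105.4]))]
s [([150, 192, 6, 8, 15], array([152.5, 195.9])), ([156, 201, 7, 5, 11], array([159.5, 204. ])), ([209, 288, 8, 9, 13], array([212. , 291.4]))]
spare [([148, 200, 43, 24, 363], [169.4, 210.1]), ([211, 291, 14, 26, 294], [217.7, 303.0]), ([106, 313, 20, 19, 294], [115.9, 322.1])]
```

```bash
python3 -c "
from cell import manip
print(manip.sign_off())"
```

```text
the job is handed in; nothing more can be done
None
```

The job is handed in at about 21 s: by my camera checks the carrier hangs centred on the red band and the yellow probe's head rests on it (measured 201 mm up, as expected), tip over the beaker; the verdict was not shown, and the white and orange look-alikes toppled early on without my touching them.

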